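Clamp the T-square on the front panel for scribing

TASK

Get the white front panel ready for scribing: lay the T-square on it with the stock flush against the panel's near edge along its whole length and the blade lying flat across the panel, centred under the raised rubber foot of the hold-down, and let go of it. Then bring the spring-return hand lever down so that the foot clamps the blade with its spring plunger squeezed about half way (7 mm of its 14 mm stroke), and finish while still holding the lever there, because it springs up when released. Leave the panel against its fence and leave the other loose things on the bench alone.

Things in the scene. Friction and masses are not known exactly. Their poses are not given: they have to be found in the camera images.
- marking_plate: grey marking-out plate, fixed, near side (-x) towards the robot. Origin under its bed: x -105..105, y -160..120, 15 mm thick. A 5 mm high fence has its near face at x = 26. At the far side a rocker shaft along y in two pillow blocks carries a red foot arm (y = -20, reaching 80 mm to -x over the panel) and, beside the bed, the hand lever
- lever_axis (a point): point on the rocker shaft's axis (which runs along the marking plate's y) level with the hand lever: at (63, -175, 60 mm) in the marking plate; fixed, its axes are the marking plate's
- lever (a joint): turn of the rocker shaft (rad): 0 = raised, held up by a return spring; grows to 0.50 as the hand lever is pressed down; springs back when released. The foot meets the blade of a square lying on the panel at about 0.31; then the plunger is squeezed 80 mm per rad: half at about 0.40 (foot arm level), fully at about 0.49. At 0.40 it takes about 10 N down on the grip
- plunger (a joint): squeeze of the spring plunger at the end of the foot arm (m): 0 = fully out, 0.014 = fully squeezed; spring of 0.9 N per mm with about 2 N preload
- handle_grip (a point): middle of the black round grip of the hand lever, 22 mm thick, 85 mm long, pointing from the shaft towards the robot (-x of the marking plate). This point is 165 mm from lever_axis: 165 x cos(0.65 - lever) to -x of it and 165 x sin(0.65 - lever) above it, so 160 mm above the bench when raised and 101 mm at lever = 0.40; the grip slopes up towards the robot by (0.65 - lever) rad
- foot (a point): centre of the underside of the round black rubber foot (18 mm across) on the plunger. Raised it hangs about 31 mm over the panel's top at x = -27, y = -20 mm of the marking plate; it comes down on the blade at about x = -20 and drags some 3 mm to +x while being squeezed
- panel: loose white aluminium front panel 140 (x) x 180 (y) x 6 mm, 0.4 kg, lying on the bed (underside 15 mm above the bench); origin at the centre of its underside, axes as the marking plate's. Its far edge (x = 70) is at the fence; its near edge (x = -70) stands 10 mm out over the bed's near side. Dark spots are holes of no matter
- square: loose T-square for marking, 0.26 kg, flat on the bench; origin under the middle of its stock. Dark stock with a red stripe 20 (x) x 110 (y) x 24 mm high; bright steel blade 30 wide, 4 thick, running from the stock's middle: x = 10 to 140, z = 7 to 11. On the panel its axes point as the panel's, the blade rests on the panel's top and the stock's lower 7 mm hang outside the near edge
- stock_end_a (a point): point on the stock's inner face at its -y end (10, -55, 7 mm in the square), at the height of the blade's underside
- stock_end_b (a point): point on the stock's inner face at its +y end (10, 55, 7 mm in the square)
- blade_end (a point): middle of the blade's far end, on its underside (140, 0, 7 mm in the square)
- parts_bin: loose yellow stacking parts bin 135 x 105 x 75 mm with brass spacers in it; leave it alone (origin at its middle, on its underside)
- scriber: loose aluminium scriber (marking pen with steel point) 130 mm long, about 9 mm thick; leave it alone (origin at its middle, on its underside)
- screwdriver: loose screwdriver with orange handle; leave it alone (origin at its middle, on its underside)
- pliers: loose pliers with red handles, about 155 mm long; leave it alone (origin at its middle, on its underside)
- tape_roll: loose roll of amber tape, 84 mm across, 24 mm high; leave it alone (origin at its middle, on its underside)
- solder_reel: loose metallic solder reel, 64 mm across, 45 mm high; leave it alone (origin at its middle, on its underside)
- circuit_board: loose green circuit board 75 x 55 mm with parts up to 17 mm high; leave it alone (origin at its middle, on its underside)
There are look-alikes about, which are no part of the job. There is more than one size of the panel; the one meant has the size given above.

How it is judged:
On the way, in this order (a step that is already met when the one before it is completed fails the run):
1. the square lies flush and flat on the panel under the raised foot, let go of (x of stock_end_a in the frame of panel between -0.0725 and -0.0685 m and z of stock_end_a in the frame of panel between 0.004 and 0.0085 m and x of stock_end_b in the frame of panel between -0.0725 and -0.0685 m and z of stock_end_b in the frame of panel between 0.004 and 0.0085 m and z of blade_end in the frame of panel between 0.004 and 0.0085 m and y of foot in the frame of square between -0.01 and 0.01 m and x of foot in the frame of square between 0.03 and 0.132 m and x of panel in the frame of marking_plate between -0.048 and -0.042 m and contact force between the fingers and square below 0.3 N and value of joint lever below 0.15 rad), for 0.3 s.
2. the lever is pressed so that the foot clamps the blade, plunger about half squeezed (x of stock_end_a in the frame of panel between -0.0725 and -0.0685 m and z of stock_end_a in the frame of panel between 0.004 and 0.0085 m and x of stock_end_b in the frame of panel between -0.0725 and -0.0685 m and z of stock_end_b in the frame of panel between 0.004 and 0.0085 m and z of blade_end in the frame of panel between 0.004 and 0.0085 m and y of foot in the frame of square between -0.01 and 0.01 m and x of foot in the frame of square between 0.03 and 0.132 m and x of panel in the frame of marking_plate between -0.048 and -0.042 m and contact force between the fingers and square below 0.3 N and value of joint plunger between 0.004 and 0.01 m and contact force between square and marking_plate above 2.5 N and contact force between the fingers and marking_plate above 2 N), for 0.3 s.
At the end, for the whole second after the job is handed in: Fingers hold the lever down (over 2 N), plunger squeezed 4 to 10 mm, foot pressing the blade; square let go, both stock ends within 2.5 mm of the panel edge, blade flat on the panel (2 mm), its middle line within 10 mm of the foot; panel within 3 mm of its place at the fence (all of step 2 and velocity of joint lever between -0.05 and 0.05 rad/s); the arm keeps its last pose, push and grip.
It fails at once if a bystander was disturbed (moved by more than 15 mm) (distance of any of parts_bin, scriber, screwdriver, pliers, tape_roll, solder_reel, circuit_board from where it was at the start of the episode above 0.015 m).
It also fails if it takes over 54 s, if anything falls off the work surface, if the arm or the gripper's body presses on something with over 40 N, if the wrist force passes 120 N, or if a joint passes its speed limit or range.

ROBOT

A 6-joint arm with a two-finger parallel gripper is mounted at the origin on the work surface. World frame = base frame: x ahead of the robot, y to its left, z up, the work surface at z = 0. Lengths are in m, angles in rad, forces in N, time in s.
With the tool pointing down it reaches from about 0.35 to 0.775 m from the base axis. Payload 7.3 kg.
Tool frame: the origin (TCP) lies at the centre of the arm's flange, where the gripper is bolted on; the fingertips stand 178 mm ahead of it and the grasp point (between the pads) lies 159 mm ahead of it (tip_extent is the distance from the TCP to the fingertips, in m); z points along the fingers, y is the line along which they close (so a half turn about z gives the same grasp; the last joint's range is limited). The gripper opens to 92 mm and grips with 3 to 60 N. Pads are 19 mm wide; open, the fingers measure 130 mm over their backs; the gripper's body (75 mm by 190 mm) begins 47 mm behind the grasp point.
Start: joints at [-0.146, 0.342, 1.524, -0, 1.275, -0.146], TCP at [0.525, 0, 0.405] pointing down, gripper open.
Joint ranges: [-2.53, 2.53], [-0.77, 2.02], [0.04, 2.7], [-1, 4.14], [0.28, 2.66], [-3.11, 3.11]. Speed limits (rad/s): [2.57, 2.57, 3.14, 3.14, 3.14, 3.14].

INTERFACE

Orientations are given as [roll, pitch, yaw] about the fixed x, y, z axes, in that order (R = Rz(yaw) Ry(pitch) Rx(roll)).
In Python, from cell import * gives the robot as it stands.
- The arm moves only by the tool arm_command, never from a script. Its arguments are lists of equal length, an entry for each row: "xyz": the shift along the world's x, y, z in mm, a list of three; "spin": the turn about the world's z in degrees. In form: {"xyz": [[tx, ty, tz], ...], "spin": [spin, ...]}. A call has 1 to 20 rows; each row shifts and turns the commanded pose from where the row before left it; what a row does not reach is not made up. A row lasts 1/10 s, in which the tool goes at most 50 mm and 8.59 degrees, less where a joint would pass 70% of its speed; a pose out of reach is approached as far as the arm can. A call with a gripper value outside its range is refused whole. "jaw" is the opening, from -1 (shut) to 1 (fully open), set as the call begins (left out, the last holds). The fingers move at their own pace and stop on an object; "squeeze" is the grip in N (left out, the last holds). Time passes only in rows, so rows that do not move let the fingers close. It gives the time, the measured TCP pose, the force, the opening and the grip force at its end, in the units of the state.
- observe(): the state, without advancing time (a new reading comes with each control period).
- read_camera(name): name is "scene" or "side" or "wrist"; returns a dict with "img" (420x560x3 uint8, red, green, blue), "depth" (420x560 float32, m along the optical axis (not along the pixel's ray), 0 where there is no reading), "fx", "fy", "cx", "cy" (pixels), "dist_coeffs" ([k1, k2, p1, p2, k3] as OpenCV has them; the pictures are not rectified), "world_from_camera" (4x4, takes a point from camera to world coordinates). Camera axes: x right, y up, looking along -z (the intrinsics and any distortion apply to the point x, -y, -z); pixel columns grow to the right and rows downward; lengths in m; the calibration is good to about 2 mm. A picture is of the moment at which its call begins.
- hand_in(): hands the job in; it is judged then, once.
The state is a dict: "time": time; "qpos": joint angles; "qvel": joint speeds; "joint_efforts": joint torques, N m; "tool_pos": TCP position; "tool_rot": TCP orientation; "contact_force": force on the tool from outside, world axes, zero at the start; "torque": the same for the moment, N m; "opening": finger opening in m; "grip_force": force on a finger pad.
Only numpy, scipy, OpenCV 4.12 (cv2) and the standard library are available. Lean on these libraries where they do the work, as an engineer would, in place of code of your own. Each camera call takes 0.05 s, during which the arm holds its last target. There are 200 camera calls.

## Working session

There is one attempt and no reset: what is moved stays moved. The work goes in short steps, Python scripts to look and compute and a tool call to move; the robot and the scene stay as the last step left them, time stands still between calls to the robot, and variables do not carry over. Pictures are saved under pics/ and viewed, at most 10 in all, crops included, and the job is handed in when it is done.

Besides the shell and the picture viewer there is one more tool, called after "Request:" as name([rows], argument=value, ...), one row to a line, values as JSON. arm_command: Moves the arm, as the interface text tells. Its arguments: {"type":"object","properties":{"xyz":{"type":"array","items":{"type":"array","items":{"type":"number"}}},"spin":{"type":"array","items":{"type":"number"}},"jaw":{"type":"number"},"squeeze":{"type":"number"}},"required":["xyz","spin"]}

```bash
mkdir -p pics; cat > h.py <<'E'
from cell import *
import numpy as np, cv2
def cam(n):
    c=read_camera(n); np.savez(f'{n}.npz',**{k:np.array(v) for k,v in c.items()}); return c
def load(n): return dict(np.load(f'{n}.npz'))
def world(c,u,v,d=None,z=None):
    K=np.array([[c['fx'],0,c['cx']],[0,c['fy'],c['cy']],[0,0,1]],float)
    p=cv2.undistortPoints(np.array([[[u,v]]],float),K,np.array(c['dist_coeffs'],float))[0,0]
    r=np.array([p[0],-p[1],-1]); T=np.array(c['world_from_camera'])
    if z is None:
        if d is None: d=np.median(c['depth'][int(v)-1:int(v)+2,int(u)-1:int(u)+2])
        return T[:3,:3]@(r*d)+T[:3,3]
    w=T[:3,:3]@r; return T[:3,3]+w*(z-T[2,3])/w[2]
def cloud(c):
    h,w=c['depth'].shape; K=np.array([[c['fx'],0,c['cx']],[0,c['fy'],c['cy']],[0,0,1]],float)
    g=np.stack(np.meshgrid(np.arange(w),np.arange(h)),-1).reshape(-1,1,2).astype(float)
    p=cv2.undistortPoints(g,K,np.array(c['dist_coeffs'],float))[:,0]
    d=c['depth'].reshape(-1,1); T=np.array(c['world_from_camera'])
    P=np.c_[p[:,:1]*d,-p[:,1:]*d,-d]@T[:3,:3].T+T[:3,3]; return P.reshape(h,w,3)
def save(im,f): cv2.imwrite(f'pics/{f}',im[...,::-1])
E
python3 - <<'E'
from h import *
for n in ('scene','side','wrist'):
    c=cam(n); print(n,np.round(c['world_from_camera'],3).tolist())
s=cam('scene'); save(cv2.resize(s['img'],(800,600)),'scene.png')
a=np.hstack([load('side')['img'],load('wrist')['img']]); save(cv2.resize(a,(800,300)),'sw.png')
print(observe())
E
```

```text
scene [[-0.825, -0.355, 0.44, 0.965], [0.565, -0.527, 0.635, 0.646], [0.006, 0.772, 0.635, 0.761], [0.0, 0.0, 0.0, 1.0]]
side [[0.878, 0.264, -0.4, -0.077], [-0.479, 0.502, -0.72, -1.033], [0.01, 0.823, 0.567, 0.965], [0.0, 0.0, 0.0, 1.0]]
wrist [[1.0, -0.0, 0.002, 0.525], [-0.0, 0.966, 0.257, 0.069], [-0.002, -0.257, 0.966, 0.384], [0.0, 0.0, 0.0, 1.0]]
{'time': 0.2, 'qpos': array([-1.46016150e-01,  3.42434792e-01,  1.52463667e+00, -4.80485847e-05,
        1.27540493e+00, -1.46026682e-01]), 'qvel': array([ 0.00061656, -0.00127054, -0.00283986,  0.00111378, -0.00158944,
        0.0003724 ]), 'joint_efforts': array([ 8.10071924e-04, -4.31087387e+01, -2.44156390e+01,  7.17286044e-02,
        5.38519048e-02, -1.67119938e-04]), 'tool_pos': array([5.24922393e-01, 1.86846478e-05, 4.04327117e-01]), 'tool_rot': array([-3.14071163e+00, -8.31258673e-05,  1.57082083e+00]), 'contact_force': array([-0.11373816, -0.06763694,  0.05825083]), 'torque': array([-0.02127687, -0.06660526,  0.05217097]), 'grip_force': 0.0, 'opening': 0.09184862409350895}
```

View pics/scene.png

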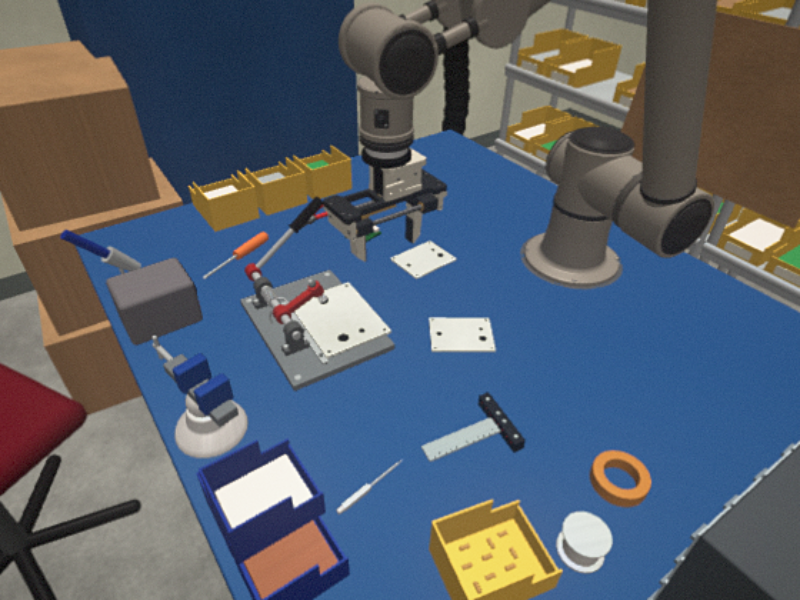

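View pics/sw.png

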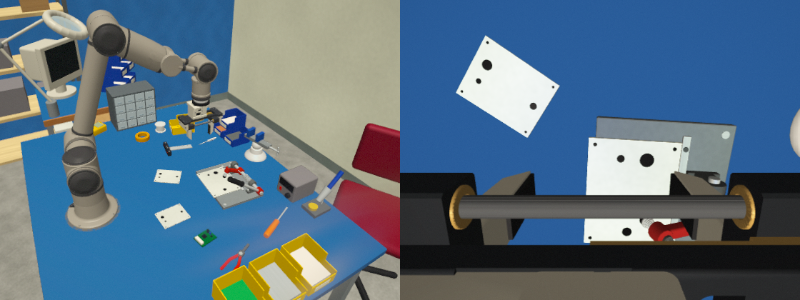

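The scene view (800x600) shows:
- The T-square is at about (475,430).
- There are three white panels, at (423,258), (462,334) and (345,320). The one at (345,320) lies on the grey plate against the fence under the red foot arm. The other two are smaller and loose on the bench.
- The hand lever grip is at about (310,212).

I'll measure each of these and confirm the target in a crop.

```bash
python3 - <<'E'
from h import *
for n,seeds in (('scene',{'panel':(345,330),'p2':(462,322),'p3':(423,262)}),):
    c=load(n);P=cloud(c);im=c['img'].astype(int)
    for k,(u,v) in seeds.items():
        m=(im.min(2)>150).astype(np.uint8); m=cv2.morphologyEx(m,cv2.MORPH_CLOSE,np.ones((5,5)))
        _,L=cv2.connectedComponents(m); uu,vv=int(u*.7),int(v*.7); l=L[vv,uu]; q=P[L==l]; 
        q=q[(q[:,2]<.05)&(q[:,2]>-.01)]
        r=cv2.minAreaRect((q[:,:2]*1000).astype(np.float32)); print(n,k,l,len(q),r,np.median(q[:,2]))
    # square: stock dark pixels & height
    S=(P[...,2]>.004)&(P[...,2]<.05); S[:, :]&=False if 0 else True
    box=np.zeros(S.shape,bool); box[int(385*.7):int(470*.7),int(410*.7):int(535*.7)]=1
    q=P[S&box]; print(len(q)); st=q[q[:,2]>.017]; bl=q[(q[:,2]<.015)]
    for a in (st,bl): print(cv2.minAreaRect((a[:,:2]*1000).astype(np.float32)),np.median(a[:,2]))
a=load('scene')['img'][180:290,160:380]; b=load('scene')['img'][265:330,280:380]
o=np.zeros((600,800,3),np.uint8); o[:300,:600]=cv2.resize(a,(600,300)); o[300:,:462]=cv2.resize(b,(462,300)); save(o,'crop.png')
E
```

```text
scene panel 34 2050 ((570.4219970703125, -104.74969482421875), (196.9740447998047, 172.4570770263672), 86.96906280517578) 0.02007982595109975
scene p2 37 1009 ((382.35772705078125, 60.43353271484375), (99.67257690429688, 124.51506042480469), 56.11262893676758) 0.0032418946696205486
scene p3 27 617 ((289.2045593261719, -186.95602416992188), (127.1055908203125, 100.31676483154297), 1.9770491123199463) 0.003201322214118618
1039
((475.37347412109375, 268.0665588378906), (111.2541732788086, 21.321245193481445), 79.37955474853516) 0.023559998708531593
((538.503173828125, 277.84027099609375), (141.23963928222656, 111.74456787109375), 6.3552446365356445) 0.007324554040004871
```

View pics/crop.png

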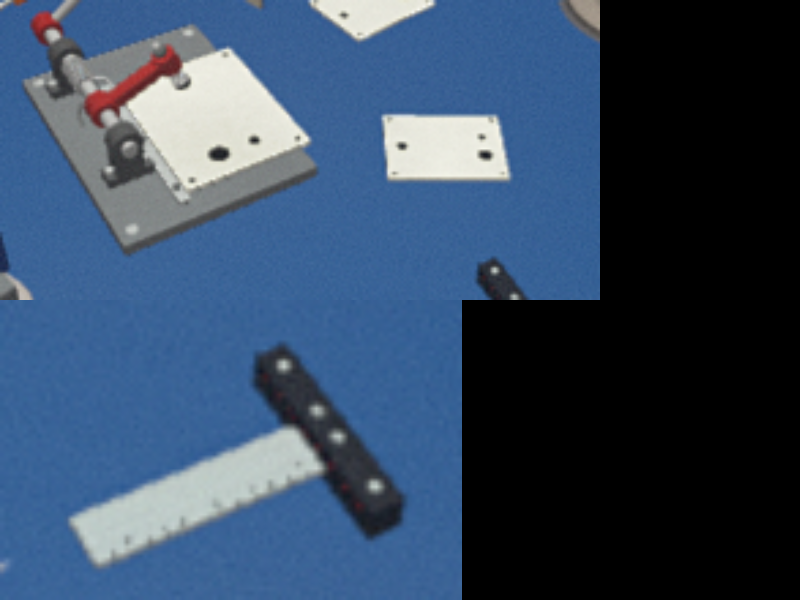

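The crop confirms the target. The panel on the grey plate, about 140x180 under the foot arm, is the one meant; the other two measure about 125x100. The T-square's blade points to +x with a yaw of about -10.6°. Next I'll refine the poses with the wrist camera.

Request:
arm_command([
  [0,-35,0],
  [0,-35,0],
  [0,-35,0],
  [0,-35,0],
  [0,0,0],
  [0,0,0],
], spin=[0,0,0,0,0,0])

```text
time: 0.8
tool_pos: [0.5249, -0.1405, 0.4044]
tool_rot: [-3.141, -0.001, 1.569]
contact_force: [-0.5, 0.3, 0.8]
opening: 0.0922
grip_force: 0.0
```

```bash
python3 - <<'E'
from h import *
c=cam('wrist'); c2=dict(c); np.savez('w_panel.npz',**{k:np.array(v) for k,v in c.items()})
save(c['img'],'w1.png'); print(observe()['tool_pos'])
E
```

```text
[ 0.52490584 -0.13965895  0.40448214]
```

View pics/w1.png

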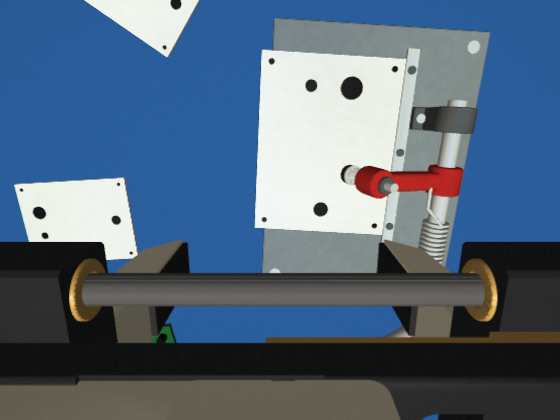

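Request:
arm_command([
  [0,45,0],
  [0,45,0],
  [0,45,0],
  [0,45,0],
  [0,45,0],
  [0,45,0],
  [0,0,0],
  [0,0,0],
], spin=[0,0,0,0,0,0,0,0])

```text
time: 1.65
tool_pos: [0.5243, 0.132, 0.4047]
tool_rot: [-3.141, 0.0, 1.575]
contact_force: [-0.0, 0.5, -0.4]
opening: 0.0919
grip_force: 0.0
```

```bash
python3 - <<'E'
from h import *
c=cam('wrist'); np.savez('w_sq.npz',**{k:np.array(v) for k,v in c.items()})
save(c['img'],'w2.png'); print(observe()['tool_pos'])
E
```

```text
[0.52452874 0.13077943 0.40472179]
```

View pics/w2.png

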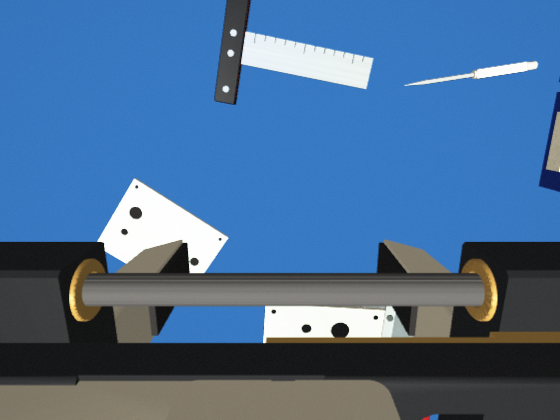

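w1 shows the target panel with corners near (262,51), (407,60), (383,236) and (255,228), and the foot near (350,174). w2 shows the stock's dark bar from (235,0) to (225,103) and the blade from (243,47) to (370,72). Now I'll fit lines to these.

```bash
cat > fit.py <<'E'
from h import *
def edge(c,p,q,z,axis,half=8,trim=.12):
    """subpixel gradient maxima across segment p-q, projected on plane z, line fit -> (pt,dir)"""
    g=cv2.GaussianBlur(c['img'].astype(np.float32).mean(2) if axis is None else c['img'][...,axis].astype(np.float32),(0,0),1)
    p,q=np.array(p,float),np.array(q,float);n=np.array([-(q-p)[1],(q-p)[0]])/np.linalg.norm(q-p)
    t=np.arange(-half,half+.01,.25);W=[]
    for s in np.linspace(trim,1-trim,40):
        X=p+(q-p)*s+t[:,None]*n
        v=cv2.remap(g,X[:,0].astype(np.float32),X[:,1].astype(np.float32),1)[:,0]
        i=np.abs(np.gradient(v)).argmax(); W.append(world(c,*X[i],z=z)[:2])
    W=np.array(W,np.float32)
    l=cv2.fitLine(W,cv2.DIST_HUBER,0,.0005,.0005).ravel(); r=np.abs((W-l[2:])@np.array([-l[1],l[0]]))
    return l[2:]*1000,np.degrees(np.arctan2(l[1],l[0])),np.median(r)*1000
E
python3 - <<'E'
from fit import *
c=load('w_panel')
for nm,p,q in (('near',(262,51),(255,228)),('top',(262,51),(407,60)),('bot',(255,228),(383,236))):
    print(nm,edge(c,p,q,.021,0))
for uv in ((262,51),(255,228),(407,60),(383,236)): print(world(c,*uv,z=.021)*1000)
print('plate near',edge(c,(275,20),(273,48),.015,0,trim=.2),edge(c,(277,19),(488,33),.015,0))
P=cloud(c); b=P[165:200,335:405].reshape(-1,3); b=b[b[:,2]>.04]; print('footarm z',b[:,2].max(),b[:,:2].min(0),b[:,:2].max(0))
print('foot',world(c,345,175)*1000,world(c,374,181)*1000,world(c,388,186)*1000)
c=load('w_sq')
for nm,p,q,z in (('bl top',(250,33),(372,57),.011),('bl bot',(246,65),(366,88),.011),('bl end',(372,59),(367,87),.011),('stock in',(249,0),(237,103),.024),('stock out',(226,15),(215,100),.024),('stock end',(215,100),(236,104),.024)):
    print(nm,edge(c,p,q,z,0,half=5))
c=load('side');P=cloud(c);m=(P[...,2]>.08)&(P[...,2]<.22)&(P[...,0]>.35)&(P[...,0]<.75)&(P[...,1]<-.17)&(P[...,1]>-.45)
q=P[m];print('lever',len(q),q.min(0),q.max(0)); 
for z in (.1,.12,.14,.16,.18): s=q[abs(q[:,2]-z)<.01];print(z,len(s),s.mean(0) if len(s) else'')
E
```

```text
near (array([498.70984, -97.51801], dtype=float32), np.float32(86.50623), np.float32(0.25022408))
top (array([574.98376 , -15.668525], dtype=float32), np.float32(-3.5517194), np.float32(0.14645463))
bot (array([ 564.1484 , -195.05222], dtype=float32), np.float32(-3.5152407), np.float32(0.14998019))
[504.81905044 -12.70955791  21.        ]
[ 494.06994819 -191.50322355   21.        ]
[644.87202875 -21.06068121  21.        ]
[ 634.486193   -201.00099414   21.        ]
plate near (array([515.5017   ,   5.1948676], dtype=float32), np.float32(85.32634), np.float32(0.18715951)) (array([618.33984 ,  11.531994], dtype=float32), np.float32(-3.4926925), np.float32(0.1230819))
footarm z 0.3845425330587862 [ 0.52501299 -0.13906483] [ 0.63077876 -0.07171354]
foot [ 581.52999632 -125.3827523    67.42624728] [ 598.31799563 -123.82068457  105.84688853] [ 607.48414081 -126.33308977  113.88462474]
bl top (array([549.1651 , 267.37817], dtype=float32), np.float32(-10.657562), np.float32(0.16809231))
bl bot (array([550.40485, 236.4545 ], dtype=float32), np.float32(-10.459918), np.float32(0.11373986))
bl end (array([610.6645 , 240.73724], dtype=float32), np.float32(80.166275), np.float32(0.21019001))
stock in (array([484.0194, 257.0677], dtype=float32), np.float32(78.21824), np.float32(0.5577111))
stock out (array([464.27853, 253.69557], dtype=float32), np.float32(77.6236), np.float32(0.89763093))
stock end (array([468.6075 , 212.05112], dtype=float32), np.float32(-10.217663), np.float32(0.23922895))
lever 252 [ 0.49566148 -0.2961497   0.08047187] [ 0.64501846 -0.2676505   0.19143314]
0.1 27 [ 0.61283287 -0.28857435  0.09907586]
0.12 26 [ 0.58677561 -0.28810709  0.12009052]
0.14 50 [ 0.5599578  -0.29013028  0.14137815]
0.16 55 [ 0.53665687 -0.28854051  0.16039427]
0.18 75 [ 0.51101231 -0.28320692  0.17976944]
```

Request:
arm_command([
  [-10,27,-10],
  [-10,27,-20],
  [-10,27,-20],
  [-10,27,-20],
  [-10,28,-20],
  [0,0,-20],
  [0,0,-20],
  [0,0,-20],
  [0,0,0],
  [0,0,0],
], spin=[-5,-5.5,0,0,0,0,0,0,0,0])

```text
time: 2.7
tool_pos: [0.4755, 0.2652, 0.2551]
tool_rot: [-3.141, 0.0, 1.386]
contact_force: [0.5, -0.1, -0.1]
opening: 0.0921
grip_force: 0.0
```

```bash
python3 - <<'E'
from h import *
c=cam('wrist'); save(c['img'],'w3.png'); s=observe();print(s['tool_pos'],s['tool_rot'])
E
```

```text
[0.47563473 0.2654166  0.25568404] [ 3.14040513e+00 -6.05613695e-04  1.38628997e+00]
```

View pics/w3.png

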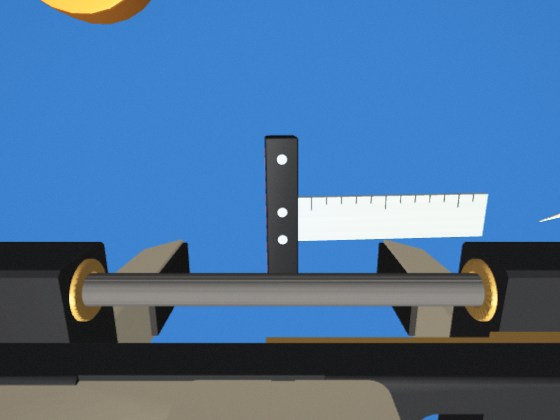

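w3 shows the stock centred between the fingers (columns 265–298) and square to them, with the blade to the right at rows 195–240. A quick check, and then the grasp.

```bash
python3 - <<'E'
from fit import *
c=load('wrist')
a=edge(c,(310,198),(480,194),.011,0,half=5);b=edge(c,(310,241),(480,236),.011,0,half=5);e=edge(c,(268,136),(297,136),.024,0,half=5)
i=edge(c,(299,140),(299,190),.012,0,half=5);o=edge(c,(265,145),(267,240),.024,0,half=5)
for x in (a,b,e,i,o):print(x)
t=np.radians((a[1]+b[1])/2);u=np.array([np.cos(t),np.sin(t)]);v=np.array([-u[1],u[0]])
T=observe()['tool_pos'][:2]*1000
print(np.degrees(t),'v blade',a[0]@v,b[0]@v,'end',e[0]@v-55,'tool',T@v,'u in/out',i[0]@u,o[0]@u,'tool',T@u)
E
```

```text
(array([551.6697 , 268.59363], dtype=float32), np.float32(-9.356674), np.float32(0.16678451))
(array([555.4897 , 237.72571], dtype=float32), np.float32(-8.781277), np.float32(0.021296786))
(array([485.3566 , 319.26706], dtype=float32), np.float32(-8.112924), np.float32(0.18937421))
(array([491.25027, 299.21838], dtype=float32), np.float32(85.46861), np.float32(0.4876019))
(array([468.88135, 287.83237], dtype=float32), np.float32(82.22816), np.float32(0.8867682))
-9.068975 v blade 352.19208 322.31213 end 336.77954 tool 337.06986182307736 u in/out 437.9455 417.65088 tool 427.853101526958
```

The centring is good to under 1 mm. I'll descend so the tips are about 14 mm above the bench, over the blade's top, and grip.

Request:
arm_command([
  [0,0,-20],
  [0,0,-20],
  [0,0,-15],
  [0,0,-8.5],
  [0,0,0],
  [0,0,0],
], spin=[1,0,0,0,0,0])

```text
time: 3.35
tool_pos: [0.4755, 0.2661, 0.1922]
tool_rot: [3.14, -0.001, 1.405]
contact_force: [0.6, 0.7, -0.1]
opening: 0.0921
grip_force: 0.0
```

Request:
arm_command([
  [0,0,0],
  [0,0,0],
  [0,0,0],
  [0,0,0],
  [0,0,0],
  [0,0,0],
  [0,0,0],
  [0,0,0],
], spin=[0,0,0,0,0,0,0,0], jaw=-1, squeeze=35)

```text
time: 4.15
tool_pos: [0.475, 0.266, 0.1912]
tool_rot: [3.142, 0.0, 1.405]
contact_force: [-0.6, -0.2, -0.3]
opening: 0.0326
grip_force: 0.0
```

Request:
arm_command([
  [0,0,10],
  [0,0,20],
  [0,0,25],
  [0,0,25],
  [0,0,20],
  [0,0,0],
  [0,0,0],
  [0,0,0],
], spin=[0,0,0,0,0,0,0,0])

```text
time: 4.95
tool_pos: [0.4746, 0.2659, 0.2904]
tool_rot: [-3.14, 0.001, 1.405]
contact_force: [-0.7, -0.5, 0.4]
opening: 0.0002
grip_force: 0.0
```

```bash
python3 - <<'E'
from fit import *
c=cam('wrist'); save(c['img'],'w4.png'); s=observe();print(s['tool_pos'],s['tool_rot'],s['opening'],s['contact_force'])
E
```

```text
[0.47468049 0.26587677 0.29019756] [-3.13983087e+00  1.11905329e-03  1.40495441e+00] 0.0005818659838909084 [ 0.73569469 -0.13663664 -0.51522072]
```

View pics/w4.png

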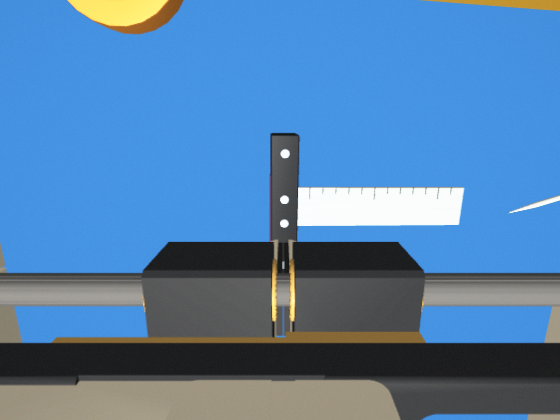

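The fingers are slow and hadn't closed before I lifted, so the square is still on the bench. It is well aligned: w4 shows the stock at columns 270–298 and the blade horizontal. I'll retry with a longer wait.

Request:
arm_command([
  [0,0,0],
  [0,0,0],
  [0,0,0],
  [0,0,0],
  [0,0,0],
  [0,0,0],
  [0,0,0],
  [0,0,0],
], spin=[0,0,0,0,0,0,0,0], jaw=0.3)

```text
time: 5.8
tool_pos: [0.475, 0.266, 0.2913]
tool_rot: [3.141, 0.0, 1.405]
contact_force: [-0.1, 0.8, 0.1]
opening: 0.0577
grip_force: 0.0
```

Request:
arm_command([
  [0,0,-20],
  [0,0,-25],
  [0,0,-25],
  [0,0,-20],
  [0,0,-9],
  [0,0,0],
  [0,0,0],
], spin=[0,0,0,0,0,0,0])

```text
time: 6.5
tool_pos: [0.4753, 0.2662, 0.1929]
tool_rot: [3.141, -0.001, 1.405]
contact_force: [0.3, -0.7, -0.8]
opening: 0.0597
grip_force: 0.0
```

Request:
arm_command([
  [0,0,0],
  [0,0,0],
  [0,0,0],
  [0,0,0],
  [0,0,0],
  [0,0,0],
  [0,0,0],
  [0,0,0],
  [0,0,0],
  [0,0,0],
  [0,0,0],
  [0,0,0],
], spin=[0,0,0,0,0,0,0,0,0,0,0,0], jaw=-1, squeeze=45)

```text
time: 7.7
tool_pos: [0.475, 0.266, 0.1923]
tool_rot: [3.141, -0.0, 1.405]
contact_force: [-0.8, -0.3, 2.3]
opening: 0.0194
grip_force: 44.9
```

Request:
arm_command([
  [0,0,10],
  [0,0,20],
  [0,0,25],
  [0,0,25],
  [0,0,20],
  [0,0,0],
  [0,0,0],
  [0,0,0],
], spin=[0,0,0,0,0,0,0,0])

```text
time: 8.5
tool_pos: [0.4745, 0.2658, 0.2909]
tool_rot: [-3.139, 0.001, 1.405]
contact_force: [-0.3, -0.5, -3.1]
opening: 0.0194
grip_force: 44.8
```

```bash
python3 - <<'E'
from fit import *
c=cam('wrist'); save(c['img'],'w5.png'); s=observe();print(s['tool_pos'],s['tool_rot'],s['opening'],s['contact_force'])
P=cloud(c)
np.save('P.npy',P)
E
```

```text
[0.47458584 0.26585105 0.29077968] [-3.13918260e+00  1.49164162e-03  1.40500178e+00] 0.019904158154367826 [ 0.04944322  0.67336183 -3.24140921]
```

View pics/w5.png

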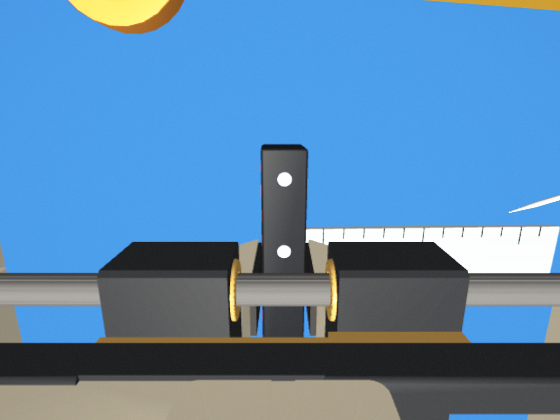

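w5 shows the square held: the stock is at columns 262–307 and the blade's upper edge is level at row about 228. Next I'll check the sag and where along the stock I've gripped it.

```bash
python3 - <<'E'
from fit import *
c=load('wrist');P=np.load('P.npy')
for u in (330,400,460,520,545): print(u,np.round(np.median(P[231:239,u-4:u+5].reshape(-1,3),0)*1000,1))
print('stock top',[np.round(np.median(P[r-3:r+4,275:281].reshape(-1,3),0)*1000,1).tolist() for r in (165,205,225)])
t=observe()['tool_rot'][2]-np.pi/2;u=np.array([np.cos(t),np.sin(t)]);v=np.array([-u[1],u[0]]);T=observe()['tool_pos'][:2]*1000
a=edge(c,(320,229),(550,227),.110,0,half=5);e=edge(c,(264,149),(305,149),.123,0,half=5)
print(a,e,np.degrees(t),'blade mid rel tool',a[0]@v-15-T@v,'stock end-55',e[0]@v-55-T@v)
E
```

```text
330 [498.8 273.6 109. ]
400 [533.1 267.1 107.2]
460 [563.2 261.5 105.3]
520 [593.5 255.7 103.8]
545 [606.8 253.4 102.8]
stock top [[479.8, 313.4, 123.2], [476.8, 296.2, 123.3], [475.3, 287.1, 123.5]]
(array([549.8067, 269.3875], dtype=float32), np.float32(-9.014287), np.float32(0.14588284)) (array([483.898  , 319.28897], dtype=float32), np.float32(-9.579316), np.float32(0.04872144)) -9.499327938154911 blade mid rel tool 0.9021172103952608 stock end-55 -0.7580051697465819
```

The square is held with about 3° of droop at the blade. I'll bring it round on the +y side, lower it to about 6 mm over the panel, and then slide it sideways under the foot. The stock stays about 10 mm short of the panel edge for now.

Request:
arm_command([
  [1,-25,0],
  [2,-35,0],
  [2,-35,0],
  [2,-35,0],
  [2,-35,0],
  [2,-30,0],
  [2,-21,0],
  [0,0,-20],
  [0,0,-25],
  [0,0,-20],
  [0,0,-6],
  [0,0,0],
  [0,0,0],
  [0,0,0],
], spin=[0,2,2,2.5,0,0,0,0,0,0,0,0,0,0])

```text
time: 9.95
tool_pos: [0.4884, 0.0501, 0.2221]
tool_rot: [3.14, 0.0, 1.519]
contact_force: [-0.4, -0.4, -2.1]
opening: 0.0193
grip_force: 44.8
```

Request:
arm_command([
  [-1,-15,0],
  [-1,-20,0],
  [-1,-20,0],
  [-1,-20,0],
  [-1,-20,0],
  [-1,-20,0],
  [-1,-20,0],
  [-1,-20,0],
  [-1,-10,0],
  [-1,-5,0],
  [0,0,0],
  [0,0,0],
  [0,0,0],
], spin=[0,0,0,0,0,0,0,0,0,0,0,0,0])

```text
time: 11.25
tool_pos: [0.478, -0.1192, 0.2212]
tool_rot: [-3.142, -0.0, 1.519]
contact_force: [-0.4, 0.0, -3.5]
opening: 0.0195
grip_force: 44.8
```

```bash
python3 - <<'E'
from fit import *
c=cam('wrist'); s=observe();print(s['tool_pos'],s['tool_rot'],s['contact_force'])
d=cam('side'); o=np.zeros((600,800,3),np.uint8); o[:420,:560]=c['img']; k=d['img'][200:330,240:400]; 
o[420:,:]=0; o=np.hstack([c['img'][60:400], cv2.resize(d['img'][205:300,255:375],(429,340))]); print(o.shape); save(cv2.resize(o,(800,275)),'w6.png')
E
```

```text
[ 0.47803925 -0.11930067  0.22124409] [-3.14153783e+00 -1.45954377e-04  1.51937623e+00] [-0.29868145 -0.41074963 -2.99864091]
(340, 989, 3)
```

View pics/w6.png

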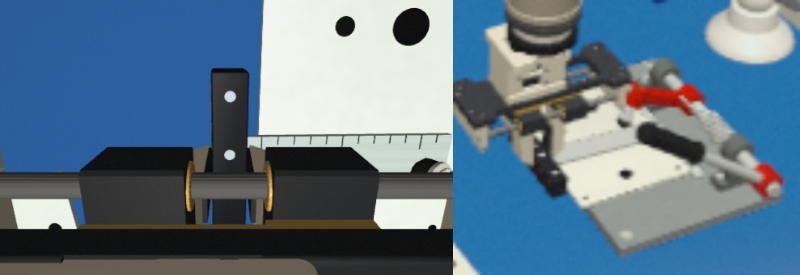

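w6 shows the blade over the panel under the foot. The panel's near edge is at about (324,60)–(320,220) in full pixels, and the stock is at (262–308, 147–240). Now I'll measure the relative angle and gap.

```bash
python3 - <<'E'
from fit import *
c=load('wrist');s=observe()
n=edge(c,(324,62),(321,215),.021,0,half=6)
b=edge(c,(340,228),(550,227),.0407,0,half=5);e=edge(c,(264,147),(303,147),.0547,0,half=5)
n0=edge(c,(324,12),(323,100),.021,0,half=6)
for x in (n,n0,b,e):print(x)
P=cloud(c)
for u in (345,400,460,520): print(np.round(np.median(P[231:237,u-3:u+4].reshape(-1,3),0)*1000,1))
print('panel z',[np.round(np.median(P[r-3:r+4,q-3:q+4].reshape(-1,3),0)*1000,1).tolist() for r,q in ((120,345),(200,345),(200,450),(120,450))])
t=np.radians(n[1]-90);u=np.array([np.cos(t),np.sin(t)]);v=np.array([-u[1],u[0]]);T=s['tool_pos'][:2]*1000
print('panel yaw',n[1]-90,'tool',np.degrees(s['tool_rot'][2])-90,'near edge - tool u',n[0]@u-T@u,'tool v',T@v,'blade mid v',b[0]@v-15)
d=load('side');Q=cloud(d);im=d['img'].astype(int)
red=(im[...,0]>110)&(im[...,1]<60)&(im[...,2]<60)&(Q[...,0]>.55)&(Q[...,0]<.66)&(Q[...,1]<-.08)&(Q[...,1]>-.18)&(Q[...,2]>.05)
q=Q[red];print(len(q));
for x in (.59,.61,.63,.65):
    w=q[abs(q[:,0]-x)<.01]; print(x,len(w),np.round(np.median(w,0)*1000,1) if len(w) else '')
E
```

```text
(array([500.79352 , -64.802956], dtype=float32), np.float32(86.53143), np.float32(0.11510141))
(array([503.1497  , -27.464352], dtype=float32), np.float32(86.77046), np.float32(0.15954736))
(array([ 548.0373  , -105.739716], dtype=float32), np.float32(-2.445559), np.float32(0.116221145))
(array([481.42432 , -64.697975], dtype=float32), np.float32(-2.646626), np.float32(0.054119695))
[ 509.  -108.6   39.1]
[ 536.4 -110.3   37.6]
[ 567.  -112.6   36.1]
[ 597.7 -114.7   34.2]
panel z [[512.4, -55.0, 21.3], [512.2, -96.2, 21.2], [567.6, -99.1, 21.5], [564.9, -57.7, 21.1]]
panel yaw -3.468567 tool -2.9498528164472333 near edge - tool u 19.40797815059983 tool v -90.24071126747285 blade mid v -87.38924
108
0.59 31 [ 594.8 -136.    93.7]
0.61 21 [ 608.4 -138.4   89.8]
0.63 30 [ 629.1 -138.2   82.7]
0.65 26 [ 648.7 -138.9   72.3]
```

Request:
arm_command([
  [0,-2,0],
  [0,0,-5],
  [0,0,-5],
  [0,0,-3],
  [0,0,-1],
  [0,0,0],
  [0,0,0],
  [0,0,0],
], spin=[-0.8,0,0,0,0,0,0,0])

```text
time: 12.15
tool_pos: [0.478, -0.122, 0.2074]
tool_rot: [3.141, 0.0, 1.505]
contact_force: [-1.9, 0.1, 0.4]
opening: 0.0188
grip_force: 44.8
```

Request:
arm_command([
  [2,0,0],
  [2,0,0],
  [2,0,0],
  [1,0,0],
  [0,0,0],
  [0,0,0],
  [0,0,0],
], spin=[0,0,0,0,0,0,0])

```text
time: 12.85
tool_pos: [0.4853, -0.122, 0.2073]
tool_rot: [3.141, 0.0, 1.504]
contact_force: [0.8, 0.1, -0.2]
opening: 0.0194
grip_force: 44.8
```

Request:
arm_command([
  [1,0,-1],
  [0,0,0],
  [0,0,0],
  [0,0,0],
], spin=[0,0,0,0])

```text
time: 13.25
tool_pos: [0.4859, -0.122, 0.2062]
tool_rot: [-3.141, -0.0, 1.504]
contact_force: [-1.3, 0.1, 1.8]
opening: 0.0192
grip_force: 44.9
```

Request:
arm_command([
  [1,0,0],
  [0,0,0],
  [0,0,0],
  [0,0,0],
], spin=[0,0,0,0])

```text
time: 13.65
tool_pos: [0.487, -0.122, 0.2062]
tool_rot: [3.142, 0.0, 1.505]
contact_force: [-1.5, 0.1, 0.9]
opening: 0.0198
grip_force: 44.9
```

```bash
python3 - <<'E'
from fit import *
c=cam('wrist');s=observe();print(s['tool_pos'],s['contact_force'],s['torque'])
n=edge(c,(324,20),(322,140),.021,0,half=20)
print(n); P=cloud(c)
for r in (30,80,120,140,150,160,175,190): 
    row=c['img'][r,250:360].astype(int).mean(1); print(r,(np.where(np.abs(np.diff(row))>25)[0]+250).tolist())
for u in (345,400,460,520): print(np.round(np.median(P[231:240,u-3:u+4].reshape(-1,3),0)*1000,1))
E
```

```text
[ 0.48700681 -0.12197188  0.20623495] [-2.15327738 -0.20915756  1.27442991] [-0.02290473 -0.20086155 -0.08201285]
(array([502.36105, -40.48   ], dtype=float32), np.float32(86.01161), np.float32(0.11433117))
30 [305, 306, 322, 323, 324, 333, 334, 335]
80 [304, 305]
120 [304, 305]
140 [304]
150 [259, 305, 306]
160 [259, 260, 261, 306, 307]
175 [259, 260, 276, 277, 288, 289, 306]
190 [259, 260, 305, 306]
[ 517.9 -112.    25.6]
[ 544.5 -113.9   25.7]
[ 573.8 -115.8   25.4]
[ 602.8 -117.6   25.3]
```

Request:
arm_command([
  [1,0,0],
  [0,0,0],
  [0,0,0],
  [0,0,0],
], spin=[0,0,0,0])

```text
time: 14.1
tool_pos: [0.4877, -0.1219, 0.2062]
tool_rot: [-3.141, -0.0, 1.505]
contact_force: [-5.8, -0.5, 2.8]
opening: 0.0192
grip_force: 44.9
```

Request:
arm_command([
  [1,0,0],
  [0,0,0],
  [0,0,0],
  [0,0,0],
], spin=[0,0,0,0])

```text
time: 14.5
tool_pos: [0.4885, -0.1219, 0.206]
tool_rot: [-3.14, -0.0, 1.505]
contact_force: [-6.3, -1.2, 3.9]
opening: 0.0198
grip_force: 45.0
```

Request:
arm_command([
  [1,0,0],
  [0,0,0],
  [0,0,0],
  [0,0,0],
], spin=[0,0,0,0])

```text
time: 14.9
tool_pos: [0.4889, -0.122, 0.2059]
tool_rot: [-3.138, -0.0, 1.505]
contact_force: [-8.5, -1.3, 4.5]
opening: 0.0195
grip_force: 45.0
```

The stock is in firm contact. I'll ease off and open the fingers.

Request:
arm_command([
  [-0.5,0,0.5],
  [0,0,0],
  [0,0,0],
  [0,0,0],
  [0,0,0],
  [0,0,0],
  [0,0,0],
  [0,0,0],
], spin=[0,0,0,0,0,0,0,0], jaw=-0.1)

```text
time: 15.7
tool_pos: [0.4895, -0.122, 0.2067]
tool_rot: [3.141, 0.0, 1.504]
contact_force: [0.0, -0.5, -0.5]
opening: 0.041
grip_force: 0.0
```

```bash
cat > chk.py <<'E'
from fit import *
c=cam('wrist');s=observe();print(s['tool_pos'],s['tool_rot'][2],s['contact_force'],s['opening'])
g=c['img'].astype(int).mean(2)
for r in list(range(20,240,20)): print(r,[(int(k)+240,int(np.diff(g[r,240:380])[k])) for k in np.where(np.abs(np.diff(g[r,240:380]))>20)[0]])
E
python3 chk.py
```

```text
[ 0.48951576 -0.12198514  0.20676466] 1.5044683371486274 [ 0.32549664 -0.58592877  1.28213579] 0.04150150470515026
20 [(301, 96), (302, 39)]
40 [(301, 116), (302, 30), (319, -50), (320, -107), (321, -47), (327, 26), (328, 91), (329, 81)]
60 [(301, 117), (302, 23)]
80 [(301, 101), (302, 24)]
100 [(300, 47), (301, 79)]
120 [(300, 67), (301, 68)]
140 [(300, 100), (301, 38)]
160 [(255, -40), (256, -30), (257, 31), (301, 22), (302, 161), (303, 22)]
180 [(255, -28), (256, -35), (271, 48), (272, 88), (285, -67), (286, -83), (301, 75), (302, 117)]
200 [(256, -42), (257, -28), (258, 26), (301, 135), (302, 70)]
220 [(256, -28), (257, -32), (301, 149), (302, 59)]
```

Request:
arm_command([
  [-2,0,10],
  [0,0,20],
  [0,0,35],
  [0,0,40],
  [0,0,40],
  [0,-20,30],
  [0,-30,20],
  [0,-30,0],
  [0,0,0],
  [0,0,0],
  [0,0,0],
], spin=[0,0,0,0,0,0,0,0,0,0,0])

```text
time: 16.85
tool_pos: [0.4873, -0.2012, 0.4016]
tool_rot: [-3.141, -0.001, 1.505]
contact_force: [-0.7, -0.7, 0.3]
opening: 0.0414
grip_force: 0.0
```

```bash
python3 - <<'E'
from fit import *
c=cam('wrist');s=observe();print(s['tool_pos'],s['tool_rot'][2],s['opening'])
save(c['img'],'w7.png')
E
```

```text
[ 0.48736253 -0.2010435   0.40160519] 1.5053531234967767 0.04126748191639885
```

View pics/w7.png

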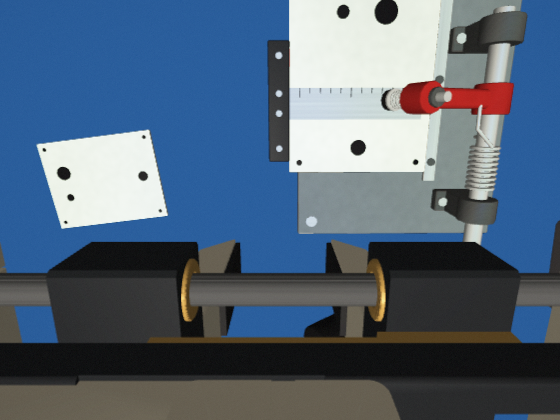

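w7 shows the square seated. The stock (268–289, 40–160) is against the panel edge at column 289, the blade covers rows 88–118, and the foot is at about (392,99). Now a numeric check.

```bash
python3 - <<'E'
from fit import *
c=load('wrist')
L=dict(near=((289,2),(289,38),.021),bot=((292,172),(420,171),.021),so=((268,45),(269,158),.038),si=((289,43),(289,86),.038),si2=((289,120),(289,158),.038),bt=((292,89),(380,88),.025),bb=((292,119),(425,118),.025),plb=((300,233),(430,233),.015))
R={k:edge(c,p,q,z,0,half=5) for k,(p,q,z) in L.items()}
for k,x in R.items():print(k,x)
t=np.radians(-3.49);u=np.array([np.cos(t),np.sin(t)]);v=np.array([-u[1],u[0]])
for k in('near','so','si','si2'):print(k,'u',R[k][0]@u)
for k in('bot','bt','bb','plb'):print(k,'v',R[k][0]@v)
P=cloud(c)
for r,q in((99,388),(97,400),(97,443)): p=np.median(P[r-1:r+2,q-1:q+2].reshape(-1,3),0)*1000; print(p,p[:2]@u,p[:2]@v)
g=c['img'].astype(int).mean(2)
for r in (10,30,50,70,100,125,145,160,165,169): print(r,[(int(k)+260,int(np.diff(g[r,260:300])[k])) for k in np.where(np.abs(np.diff(g[r,260:300]))>15)[0]])
E
```

```text
near (array([502.6821  , -46.967293], dtype=float32), np.float32(86.208374), np.float32(0.08058974))
bot (array([ 565.08545, -194.69609], dtype=float32), np.float32(-3.7939248), np.float32(0.10192025))
so (array([ 479.45068, -118.34036], dtype=float32), np.float32(86.496605), np.float32(0.292835))
si (array([499.8027  , -89.523834], dtype=float32), np.float32(86.50385), np.float32(0.03022168))
si2 (array([ 495.4681 , -158.22168], dtype=float32), np.float32(86.02281), np.float32(0.12653849))
bt (array([ 542.82465, -110.62068], dtype=float32), np.float32(-3.7448986), np.float32(0.11963327))
bb (array([ 564.07745, -141.50879], dtype=float32), np.float32(-2.8289871), np.float32(0.21368457))
plb (array([ 582.1606 , -265.23166], dtype=float32), np.float32(-2.893445), np.float32(0.24632975))
near u 504.6089459087535
so u 485.76540309721946
si u 504.3254923919724
si2 u 504.1808718377676
bot v -159.93581596249768
bt v -77.37144157731612
bb v -106.9085145229944
plb v -229.30113424975366
[ 582.62040863 -125.70339886   66.51787134] 589.1920134176996 -90.00364640332111
[ 587.0120217  -125.21866719   86.81905517] 593.5459742532177 -89.25247719811267
[ 608.02385063 -128.01592819  115.99914156] 614.6891168399908 -90.76546946613381
10 [(288, 125), (289, 17)]
30 [(288, 126), (289, 18)]
50 [(266, -29), (267, -18), (288, 92), (289, 99)]
70 [(267, -29), (288, 121), (289, 74)]
100 [(267, -38), (288, 93), (289, 66)]
125 [(267, -28), (287, -16), (288, 119), (289, 75)]
145 [(268, -23), (276, 21), (277, 34), (279, -23), (280, -37), (281, -15), (287, -17), (288, 118), (289, 75)]
160 [(268, -27), (288, 122), (289, 66), (296, -49), (297, -98), (298, -51)]
165 [(288, 108), (289, 33), (296, -24), (297, -48)]
169 [(288, 103), (289, 35)]
```

The square is flush: the stock's inner face is at u=504.3 against the panel edge at 504.6, and the blade's midline is within about 2 mm of the foot. Next is the lever: close the fingers, move over the grip, and press straight down.

Request:
arm_command([
  [11,-18,0],
  [20,-30,0],
  [20,-30,0],
  [0,0,0],
  [0,0,0],
  [0,0,0],
  [0,0,-10],
  [0,0,-10],
  [0,0,0],
  [0,0,0],
], spin=[0,0,0,0,0,0,0,0,0,0], jaw=-1)

```text
time: 17.9
tool_pos: [0.5384, -0.2797, 0.3813]
tool_rot: [-3.141, -0.001, 1.505]
contact_force: [-0.6, -0.3, -0.5]
opening: 0.0006
grip_force: 0.0
```

```bash
cat > lev.py <<'E'
from fit import *
d=cam('side');P=cloud(d);s=observe();print(s['tool_pos'],s['contact_force'],s['opening'])
im=d['img'].astype(int);t=np.radians(-3.49);u=np.array([np.cos(t),np.sin(t)]);v=np.array([-u[1],u[0]])
U=P[...,:2]@u*1000-618.7;V=P[...,:2]@v*1000+70.65;Z=P[...,2]*1000
m=(V>-195)&(V<-155)&(U>-140)&(U<45)&(Z>45)&(Z<195)&(abs(im.max(2)-im.min(2))<40)
a=np.arctan2(Z[m]-60,63-U[m]);r=np.hypot(Z[m]-60,63-U[m]);k=(r>40)&(r<115)
print('n',k.sum(),'angle',np.median(a[k]),np.percentile(a[k],[25,75]),'lever',.65-np.median(a[k]),'V',np.median(V[m][k]))
w=cam('wrist');Q=cloud(w);np.save('Q.npy',Q)
E
python3 lev.py
```

```text
[ 0.5384959  -0.27984814  0.38174817] [-0.0986325  -0.16826098 -1.09093386] -3.0031786694562545e-05
n 59 angle 0.6551595330525634 [0.61008622 0.69114781] lever -0.0051595330525633365 V -180.6076140547514
```

Request:
arm_command([
  [0,0,-8],
  [0,0,-8],
  [0,0,-6],
  [0,0,-6],
  [0,0,0],
  [0,0,0],
], spin=[0,0,0,0,0,0])

```text
time: 18.6
tool_pos: [0.5386, -0.28, 0.3536]
tool_rot: [-3.141, -0.0, 1.504]
contact_force: [-0.5, -0.4, -0.4]
opening: 0.0005
grip_force: 0.0
```

```bash
python3 lev.py
```

```text
[ 0.53856247 -0.28003899  0.35387463] [-0.84167235  0.02848286  0.8109813 ] 0.0007035024912781934
n 60 angle 0.6579564634143256 [0.62419668 0.68743945] lever -0.007956463414325543 V -180.9330123576084
```

Request:
arm_command([
  [0,0,-4],
  [0,0,-4],
  [0,0,0],
  [0,0,0],
], spin=[0,0,0,0])

```text
time: 19.1
tool_pos: [0.5388, -0.2801, 0.3461]
tool_rot: [3.14, 0.001, 1.504]
contact_force: [1.5, -0.4, 2.9]
opening: 0.0006
grip_force: 1.7
```

Request:
arm_command([
  [0,0,-4],
  [0,0,-4],
  [0,0,0],
  [0,0,0],
], spin=[0,0,0,0])

```text
time: 19.5
tool_pos: [0.5386, -0.28, 0.3375]
tool_rot: [3.141, -0.0, 1.504]
contact_force: [1.2, -1.3, 3.8]
opening: 0.0004
grip_force: 1.9
```

```bash
python3 lev.py
```

```text
[ 0.53860171 -0.27998498  0.33769101] [ 0.83229941 -0.10470421  3.90874913] 0.0002020810270311114
n 63 angle 0.5978600224857672 [0.5617303  0.62480446] lever 0.05213997751423283 V -181.23722885982266
```

Request:
arm_command([
  [-2,0,-4],
  [-2,0,-4],
  [-2,0,-4],
  [-2,0,-4],
  [-2,0,-4],
  [-2,0,-4],
  [-2,0,-4],
  [-1,0,-4],
  [0,0,0],
  [0,0,0],
  [0,0,0],
], spin=[0,0,0,0,0,0,0,0,0,0,0])

```text
time: 20.7
tool_pos: [0.5232, -0.2798, 0.3059]
tool_rot: [-3.141, -0.001, 1.504]
contact_force: [-0.9, 1.6, 7.0]
opening: 0.0004
grip_force: 2.6
```

```bash
python3 lev.py
```

```text
[ 0.52318802 -0.27974502  0.30586991] [-0.23789439  1.15929454  6.4925758 ] 0.0008621411041918024
n 69 angle 0.39413303240324155 [0.36037653 0.41829978] lever 0.2558669675967585 V -180.00913655434402
```

Request:
arm_command([
  [0,0,-2],
  [0,0,-2],
  [0,0,0],
  [0,0,0],
], spin=[0,0,0,0])

```text
time: 21.2
tool_pos: [0.5232, -0.2799, 0.3019]
tool_rot: [-3.141, -0.0, 1.505]
contact_force: [-0.9, -0.1, 6.1]
opening: 0.0005
grip_force: 2.7
```

Request:
arm_command([
  [0,0,-2],
  [0,0,-2],
  [0,0,0],
  [0,0,0],
], spin=[0,0,0,0])

```text
time: 21.6
tool_pos: [0.5231, -0.2799, 0.2982]
tool_rot: [-3.141, 0.0, 1.505]
contact_force: [-1.7, 0.7, 8.6]
opening: 0.0001
grip_force: 3.6
```

Request:
arm_command([
  [0,0,-2],
  [0,0,-2],
  [0,0,0],
  [0,0,0],
], spin=[0,0,0,0])

```text
time: 22.0
tool_pos: [0.5231, -0.28, 0.2945]
tool_rot: [-3.141, 0.0, 1.505]
contact_force: [-2.8, 0.6, 9.5]
opening: 0.0004
grip_force: 4.1
```

```bash
python3 lev.py
```

```text
[ 0.52312352 -0.27996304  0.2944742 ] [-2.87529299 -0.40527661  9.24863487] 0.00025372226679247603
n 75 angle 0.32023579861789103 [0.2809639  0.34343907] lever 0.329764201382109 V -180.3546958780483
```

Request:
arm_command([
  [0,0,-2],
  [0,0,-2],
  [0,0,-2],
  [0,0,-2],
  [0,0,-1],
  [0,0,0],
  [0,0,0],
  [0,0,0],
], spin=[0,0,0,0,0,0,0,0])

```text
time: 22.9
tool_pos: [0.5228, -0.28, 0.2859]
tool_rot: [-3.14, 0.0, 1.505]
contact_force: [-4.4, 0.3, 13.4]
opening: 0.0003
grip_force: 5.7
```

```bash
python3 lev.py; python3 - <<'E'
from fit import *
# foot arm: red points, level at 0.40
d=load('side');P=cloud(d);im=d['img'].astype(int);t=np.radians(-3.49);u=np.array([np.cos(t),np.sin(t)]);v=np.array([-u[1],u[0]])
U=P[...,:2]@u*1000-618.7;V=P[...,:2]@v*1000+70.65;Z=P[...,2]*1000
red=(im[...,0]>90)&(im[...,1]<70)&(im[...,2]<70)&(V>-45)&(V<5)&(U>-30)&(U<75)&(Z>40)
print('foot arm',red.sum(),np.polyfit(U[red],Z[red],1))
st=(V>-90)&(V<50)&(U>-142)&(U<-100)&(Z>28)&(Z<45);print('stock',st.sum(),cv2.minAreaRect(np.c_[U[st],V[st]].astype(np.float32)),np.median(Z[st]))
w=load('wrist')
E
```

```text
[ 0.52278756 -0.28000138  0.28585618] [-5.21575045 -0.04415085 13.59423709] 0.00027638120215584254
n 78 angle 0.2676900520683698 [0.22849717 0.29511343] lever 0.3823099479316302 V -180.6488012588479Traceback (most recent call last):
  File "<stdin>", line 6, in <module>
    raise TypeError("expected non-empty vector for x")
TypeError: expected non-empty vector for x
```

```bash
python3 - <<'E'
from fit import *
t=np.radians(-3.49);u=np.array([np.cos(t),np.sin(t)]);v=np.array([-u[1],u[0]])
for n in('scene','side'):
    d=cam(n);P=cloud(d);im=d['img'].astype(int)
    U=P[...,:2]@u*1000-618.7;V=P[...,:2]@v*1000+70.65;Z=P[...,2]*1000
    st=(V>-100)&(V<60)&(U>-145)&(U<-104)&(Z>30)&(Z<45)&(im.max(2)<110);print(n,st.sum(),cv2.minAreaRect(np.c_[U[st],V[st]].astype(np.float32)),np.median(Z[st]))
    red=(im[...,0]>1.8*im[...,1])&(im[...,0]>70)&(V>-50)&(V<10)&(U>-35)&(U<75)&(Z>40)
    print(red.sum(),np.polyfit(U[red],Z[red],1) if red.sum()>10 else '')
s=observe();print(s['contact_force'],s['qvel'].round(4),s['time'])
E
```

```text
scene 178 ((-123.9563217163086, -20.299659729003906), (21.913654327392578, 112.28364562988281), 0.5749272704124451) 36.41247299262662
252 [ 0.06527441 64.16438798]
side 130 ((-125.51642608642578, -24.123065948486328), (19.93805694580078, 111.36154174804688), 0.8337369561195374) 35.5092016052308
2 
[-5.27444072  1.01130096 13.43069598] [ 0.0009 -0.0012 -0.     -0.      0.0005  0.0014] 23.1
```

All three estimates put the lever at about 0.39–0.41 (image angle, tip travel and force balance), and the square hasn't moved. Handing in.

```bash
python3 -c "
from cell import *
print(hand_in())"
```

```text
the job is handed in; nothing more can be done
None
```

I handed the job in with the T-square flush on the panel, let go of, and clamped under the foot; the fingers are still holding the lever at about 0.40 rad, roughly half squeeze. No verdict came back, so these are my own readings from the cameras and force sensor.

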